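# Rack the blue ceramic sinker hanging upright

## Robot

A 6-joint arm with a two-finger parallel gripper is mounted at the origin on the work surface. World frame = base frame: x ahead of the robot, y to its left, z up, the work surface at z = 0. Lengths are in m, angles in rad, forces in N, time in s.
With the tool pointing down it reaches from about 0.375 to 0.975 m from the base axis. Payload 3.8 kg.
Tool frame: the origin (TCP) lies between the finger pads; the fingertips stand 11 mm ahead of it and the grasp point (between the pads) lies 8 mm behind it (manip.finger_overhang is the distance from the TCP to the fingertips, in m); z points along the fingers, y is the direction in which the jaws open and shut (so a half turn about z gives the same grasp; the last joint's range is limited). The gripper opens to 88 mm and grips with 3 to 60 N. Pads are 18 mm wide; open, the fingers measure 123 mm over their backs; the gripper's body (75 mm by 187 mm) begins 45 mm behind the grasp point.
Start: joints at [1.209, 0.264, 1.604, -0, 1.274, -0.037], TCP at [0.215, 0.64, 0.25] pointing down, gripper open.
Joint ranges: [-2.63, 2.63], [-0.94, 2.18], [0.31, 2.57], [-1.31, 4.45], [0, 2.66], [-2.55, 2.55]. Speed limits (rad/s): [2.57, 2.57, 3.14, 3.14, 3.14, 3.14].

## Interface

Orientations are given as a rotation vector (axis times angle).
In Python, from cell import manip gives the robot as it stands.
- The arm moves only by the shell command python3 -m creep 'ROWS' [OPENING]. ROWS is JSON, one flat list of numbers, 4 for each row, row after row: the shift along the world's x, y, z in cm, then the turn about the world's z in degrees. In form: [dx, dy, dz, turn, dx, dy, dz, turn, ...]. A call has exactly 5 rows; each row is the pose to reach, as a shift and turn from the pose commanded when the call began; what a row does not reach only later rows make up. A row lasts 1/12 s, in which the tool goes at most 41.7 mm and 7.16 degrees, less where a joint would pass 70% of its speed; a pose out of reach is approached as far as the arm can. A call with a gripper value outside its range is refused whole. OPENING is the finger opening in cm, from 0 to 8.81, set as the call begins (- or left out, the last holds). The fingers move at their own pace and stop on an object; the grip force is fixed at half the most. Time passes only in rows, so rows that repeat a pose let the fingers close, or fill a call up. It gives the time, the measured TCP pose, the force and the opening at its end, in the units of the state.
- manip.state(): the state, without advancing time (a new reading comes with each control period).
- manip.snapshot(name): name is "scene" or "top" or "wrist"; returns the picture (400x640x3 uint8, red, green, blue); there is no depth.
- manip.camera_model(name): a dict with "intrinsics" (3x3 intrinsics, pixels), "k1" (the pictures are not rectified: a ray, as slopes to the right and down, at radius r is drawn at 1 + k1 r^2 times it, then the intrinsics apply), "world_from_camera" (4x4, takes a point from camera to world coordinates); the wrist camera has in their place "hand_eye" (4x4, takes a point from camera to tool coordinates, whose origin is the TCP and whose axes are the flange's). Camera axes: x right, y down, z forward; pixel columns grow to the right and rows downward; lengths in m; the calibration is good to about 2 mm. A picture is of the moment at which its call begins: read the wrist's pose just before it. camera_model takes no time and is no camera call.
- manip.sign_off(): hands the job in, once; it reports no verdict.
The state is a dict: "clock": time; "qpos": joint angles; "joint_velocities": joint speeds; "joint_torque": joint torques, N m; "tcp_pos": TCP position; "tcp_rot": TCP orientation; "ft_force": force on the tool from outside, world axes, zero at the start; "torque": the same for the moment, N m; "gripper_width": opening from 0.0 (shut) to 1.0 (fully open).
Only numpy, scipy, OpenCV 4.12 (cv2) and the standard library are available. Lean on these libraries where they do the work, as an engineer would, in place of code of your own. Each camera call takes 0.05 s, during which the arm holds its last target. There are 200 camera calls.

## Task

The blue ceramic sinker is lying on the black mat: pick it up by its yellow knob, let it swing down in the fingers until it hangs upright in the air and clamp it firmly again. Then slide it from the front between the bars of the green rack and set it gently, foot down, on the orange pad in the one empty pocket, leave it standing there, and disturb nothing else.

Things in the scene. Friction and masses are not known exactly. Their poses are not given: they have to be found in the camera images.
- sinker: THE BLUE SINKER, 165 mm long, 0.29 to 0.45 kg, lying flat on the mat, its whole axis 18 mm above the mat. Origin on its long axis; x runs along the 10 mm round steel stem from foot to knob (up when it stands upright), y across through the knob's pips (level as it lies), z the puck's thickness. Mass centre at about x = -48 mm. It looks the same after half a turn about x.
- sinker_knob (a point): centre of the yellow knob at the body's x = +75 mm: a block 18 by 12 by 18 mm (x, y, z) with a round-nosed pip on each side; the pips are 24 mm apart over their tips, along y. Pinched on the pips the sinker can turn about them; pinched hard (60 N and more) they hold it or let it sag slowly, at 5 to 10 N a finger it swings freely to hang within a few degrees of vertical, and below about 4 N it slips down
- sinker_foot (a point): centre of the sole, 155 mm from the knob's centre: a flat foot 26 mm (y) by 30 mm (z) under the round blue ceramic puck, which is 50 mm across in x and y, 36 mm thick in z and centred 27 mm from the sole. The ceramic is fragile
- rack: green plastic rack, fixed, 120 mm (x) by 250 mm (y), 132 mm high; origin: centre of its underside on the table; its open front is at its own -x, z up. Base plate 22 mm thick, three pockets in it at x = +15 mm, y = -80, 0, +80 mm, each 54 (x) by 62 mm (y) and 10 mm deep (floor 12 mm above the table)
- rack_bars (a point): point on the rack's middle line at the front ends of the bars, height 127 mm (rack x = -55, y = 0). Over each pocket two 12 mm wide bars run along x from here back to a cross bar (rack x = 42 to 60 mm), at heights 122 to 132 mm, with a 22 mm gap right over the pocket's middle: the stem goes in between them from the front, the puck below them; the puck cannot pass from above
- pad: orange pad 36 by 48 mm, 3 mm thick, fixed on the floor of the only empty pocket, in its middle; origin: centre of its underside; its axes are parallel to the rack's
- pad_top (a point): centre of the orange pad's upper face, 15 mm above the table
- white_a: a white sinker of the same shape with a black knob, standing upright in a pocket of the rack (its knob 167 mm above the table); origin and axes as for the blue one
- white_b: the other white sinker, standing in another pocket; likewise
- mat: black rubber mat, fixed, 250 by 240 mm, 3 mm thick; origin: centre of its underside
- reel: silver reel standing loose on the near side of the mat, 54 mm across, 58 mm high; origin: centre of its underside
- mould: white ceramic sinker mould, loose on the far side of the mat, 60 (x) by 100 (y) by 34 mm high; origin: centre of its underside
- jar: bait jar standing loose before the rack, 52 mm across, 80 mm high; origin: centre of its underside
- spool: orange line spool standing loose before the rack, 44 mm across, 44 mm high; origin: centre of its underside
- bait_tray: blue bait tray, loose, 200 by 150 by 40 mm high, to one side; origin: centre of its underside
- lantern: black lantern, fixed, to the other side, 110 mm across, about 195 mm high with its red button; origin: centre of its underside
Things that resemble listed ones, but are neither listed nor needed, are in the scene too. Leave any pink or purple look-alike of the sinker alone.

How it is judged:
By the outcome, as a careful person would: the job done as asked, in the order asked, and still so for the second after the job is handed in, with the robot touching nothing.
It also fails if it takes over 67 s, if anything falls off the work surface, if the arm or the gripper's body presses on something with over 40 N, if the wrist force passes 120 N, or if a joint passes its speed limit or range.

## Working session

There is one attempt and no reset: what is moved stays moved. The work goes in short steps, Python scripts to look and compute and a shell command to move; the robot and the scene stay as the last step left them, time stands still between calls to the robot, and variables do not carry over. Pictures are saved under pics/ and viewed, about 8 in all and at most 12, crops included, and the job is handed in when it is done.

```bash
mkdir -p pics; ls; cat > h.py <<'E'
import numpy as np, cv2
from cell import manip
from scipy.spatial.transform import Rotation as R
def snap(n,f):
    s=manip.state(); im=manip.snapshot(n); cv2.imwrite('pics/'+f,im[:,:,::-1]); return s,im
def T(n,s=None):
    m=manip.camera_model(n)
    if n!='wrist': return m,np.array(m['world_from_camera'])
    s=s or manip.state(); A=np.eye(4);A[:3,:3]=R.from_rotvec(s['tcp_rot']).as_matrix();A[:3,3]=s['tcp_pos']
    return m,A@np.array(m['hand_eye'])
def px2w(n,u,v,z,s=None):
    m,W=T(n,s);K=np.array(m['intrinsics']);
    d=np.array([(u-K[0,2])/K[0,0],(v-K[1,2])/K[1,1]]);p=d.copy()
    for _ in range(30): p=d/(1+m['k1']*(p@p))
    r=W[:3,:3]@np.array([p[0],p[1],1]);o=W[:3,3]
    return o+r*(z-o[2])/r[2]
def w2px(n,P,s=None):
    m,W=T(n,s);K=np.array(m['intrinsics']);c=np.linalg.inv(W)@np.append(P,1);p=c[:2]/c[2]
    p=p*(1+m['k1']*(p@p));return K[:2,:2]@p+K[:2,2]
def crop(f,g,x0,y0,x1,y1,k):
    im=cv2.imread('pics/'+f)[y0:y1,x0:x1];cv2.imwrite('pics/'+g,cv2.resize(im,None,fx=k,fy=k,interpolation=cv2.INTER_CUBIC))
E
python3 - <<'E'
from h import *
a=snap('top','t0.png')[1];b=snap('scene','s0.png')[1];s=snap('wrist','w0.png')[0]
print(s)
for n in('top','scene'):
    m,W=T(n);print(n,np.round(W,3).tolist(),m['intrinsics'],m['k1'])
print(manip.camera_model('wrist'))
E
```

```text
pics
{'clock': 0.1, 'qpos': array([ 1.20906554e+00,  2.64707059e-01,  1.60521536e+00, -3.00872831e-05,
        1.27366931e+00, -3.68973915e-02]), 'joint_velocities': array([-0.00115065, -0.0017204 , -0.00185171, -0.00245135, -0.00186611,
        0.00060295]), 'joint_torque': array([ 9.24064225e-04, -5.03609776e+01, -3.58074439e+01,  7.28953374e-02,
        2.32203340e-02, -4.65908920e-05]), 'tcp_pos': array([0.21522309, 0.6391346 , 0.24850468]), 'tcp_rot': array([-5.07933356e-01, -3.09988530e+00,  3.08656053e-03]), 'ft_force': array([ 0.7068807 ,  0.96573492, -0.80451624]), 'torque': array([ 0.02754709,  0.04760441, -0.00412905]), 'gripper_width': 0.9959743055752536}
top [[0.022, -0.996, 0.088, 0.398], [-1.0, -0.022, 0.01, -0.094], [-0.008, -0.088, -0.996, 1.492], [0.0, 0.0, 0.0, 1.0]] [[383.59169494   0.         318.33430482]
 [  0.         383.59169494 199.82774091]
 [  0.           0.           1.        ]] -0.07389070359095383
scene [[0.215, 0.789, -0.576, 1.444], [0.977, -0.168, 0.134, -0.307], [0.009, -0.591, -0.807, 1.444], [0.0, 0.0, 0.0, 1.0]] [[503.24476587   0.         314.72930145]
 [  0.         503.24476587 199.81083104]
 [  0.           0.           1.        ]] -0.09255209085359804
{'intrinsics': array([[325.90009531,   0.        , 311.36600981],
       [  0.        , 325.90009531, 196.44654447],
       [  0.        ,   0.        ,   1.        ]]), 'k1': -0.03526400696631609, 'hand_eye': array([[-7.70554812e-04, -9.58596457e-01, -2.84766990e-01,
         7.35674263e-02],
       [ 9.99999695e-01, -7.01929678e-04, -3.43042829e-04,
         9.61704058e-04],
       [ 1.28953239e-04, -2.84767168e-01,  9.58596705e-01,
        -1.34743098e-01],
       [ 0.00000000e+00,  0.00000000e+00,  0.00000000e+00,
         1.00000000e+00]])}
```

View pics/t0.png

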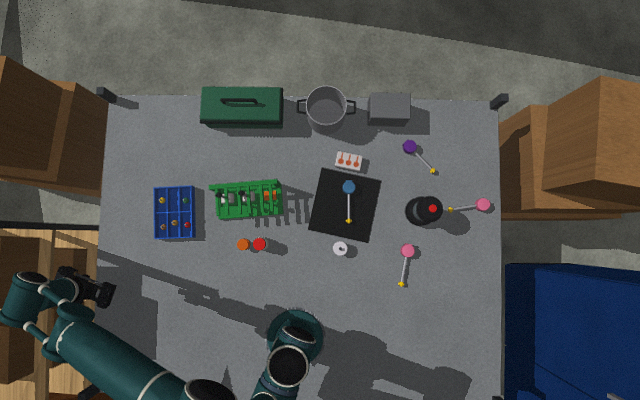

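View pics/s0.png

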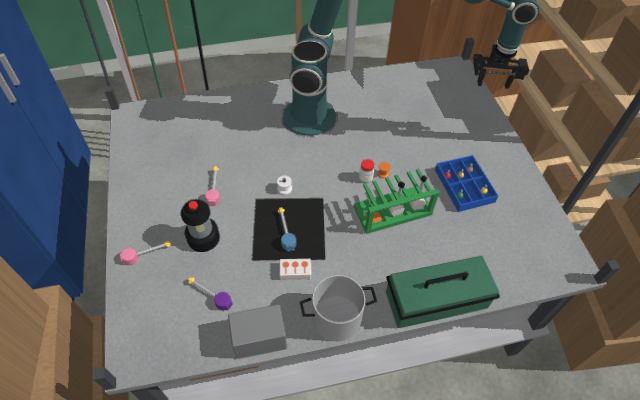

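The top view shows the blue sinker (puck 349,187; knob 349,221) on the mat, and the rack near (247,200), with its empty pocket on the image right (-y). Next I'll enlarge both areas.

```bash
python3 - <<'E'
from h import *
a=cv2.imread('pics/t0.png');b=cv2.imread('pics/s0.png')
f=lambda im,x,y,w,h,k:cv2.resize(im[y:y+h,x:x+w],(w*k,h*k),interpolation=cv2.INTER_CUBIC)
# tiles 400x300 each
m=np.vstack([np.hstack([f(a,205,170,80,60,5),f(a,310,165,80,60,5)]),np.hstack([f(b,345,155,100,75,4),f(b,250,190,100,75,4)])])
cv2.imwrite('pics/m0.png',m)
E
```

```text
(no output)
```

View pics/m0.png

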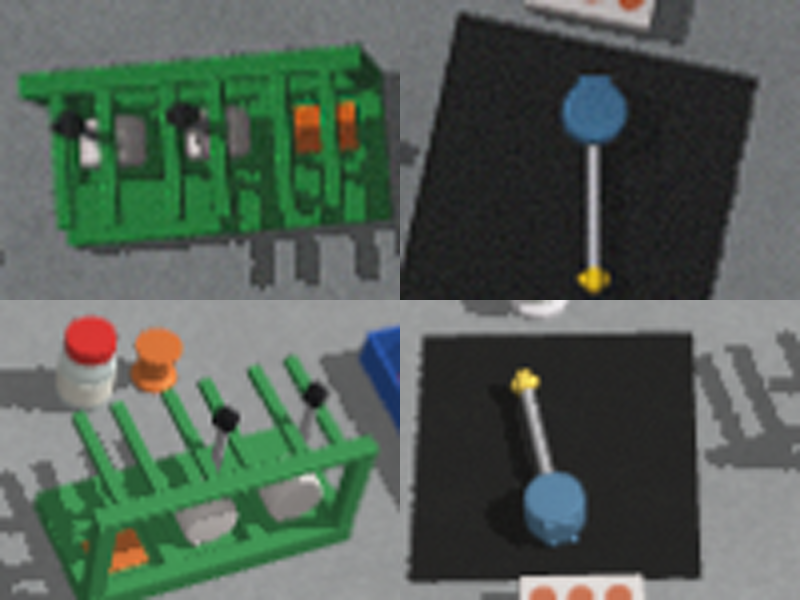

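The crops show the empty pocket with the orange pad at about (270,195) in the top picture. The sinker's stem runs nearly along world x, with its knob toward the robot. Now for positions.

```bash
python3 - <<'E'
from h import *
t=lambda u,v,z:np.round(px2w('top',u,v,z)*1000,0)
sc=lambda u,v,z:np.round(px2w('scene',u,v,z)*1000,0)
T1=lambda x,y:(205+x/5-.4,170+y/5-.4); T2=lambda x,y:(310+(x-400)/5-.4,165+y/5-.4)
S1=lambda x,y:(345+x/4-.4,155+(y-300)/4-.4); S2=lambda x,y:(250+(x-400)/4-.4,190+(y-300)/4-.4)
print('knob',t(*T2(593,278),.027),sc(*S2(525,380),.027))
print('puck',t(*T2(595,108),.030),sc(*S2(556,503),.03))
print('bar back L,R top',t(*T1(19,76),.132),t(*T1(360,45),.132),sc(*S1(376,440),.132),sc(*S1(97,518),.132))
print('pad',t(*T1(325,126),.015))
print('bar front ends',[t(*T1(*p),.132) for p in((68,230),(118,222),(178,220),(228,215),(290,210),(335,205))])
print('bar front scene',[sc(*S1(*p),.132) for p in((80,414),(119,407),(170,392),(205,381),(255,367),(291,357))])
print('white knobs',t(*T1(68,122),.17),t(*T1(183,112),.17),sc(*S1(225,418),.17),sc(*S1(315,394),.17))
print('jar',t(260,244,.08),'spool',t(243,244,.044),'reel',t(340,248,.058))
print('jar s',sc(*S1(90,332),.08),'spool',sc(*S1(157,345),.044),'reel',sc(284,180,.058))
E
```

```text
knob [ 452. -195.   27.] [ 450. -194.   27.]
puck [ 583. -195.   30.] [ 579. -191.   30.]
bar back L,R top [564. 317. 132.] [592.  71. 132.] [553. 321. 132.] [580.  72. 132.]
pad [544. 110.  15.]
bar front ends [array([454., 276., 132.]), array([461., 240., 132.]), array([463., 197., 132.]), array([468., 161., 132.]), array([472., 117., 132.]), array([476.,  85., 132.])]
bar front scene [array([475.,  88., 132.]), array([475., 122., 132.]), array([468., 168., 132.]), array([463., 201., 132.]), array([457., 247., 132.]), array([453., 281., 132.])]
white knobs [528. 269. 170.] [537. 188. 170.] [532. 190. 170.] [523. 270. 170.]
jar [356. 130.  80.] spool [353. 201.  44.] reel [ 347. -164.   58.]
jar s [349. 138.  80.] spool [348. 205.  44.] reel [ 348. -164.   58.]
```

```bash
c="python3 -m creep"
$c '[2,-3.5,0,4, 4,-7,0,8, 6,-10.5,0,12, 8,-14,0,16, 10,-17.5,0,19.6]' 6 | tail -5
$c '[2,-3.6,0,0, 4,-7.2,0,0, 6,-10.8,0,0, 8,-14.4,0,0, 10,-18,0,0]'|tail -1 
$c '[0.7,-4,0,0, 1.4,-8,0,0, 2.1,-12,0,0, 2.8,-16,0,0, 3.5,-20,0,0]'|tail -1
$c '[0,-4,0,0, 0,-8,0,0, 0,-12,0,0, 0,-16,0,0, 0,-20,0,0]'|tail -1
$c '[0.1,-3.5,-2,0, 0.1,-6,-4,0, 0.1,-8,-6,0, 0.1,-8,-8,0, 0.1,-8,-10,0]'|tail -1
$c '[0,0,0,0,0,0,0,0,0,0,0,0,0,0,0,0,0,0,0,0]'
python3 - <<'E'
from h import *
s,im=snap('wrist','w1.png');print(s['tcp_pos'],s['tcp_rot'],s['qpos'],s['gripper_width'])
np.save('s1.npy',np.r_[s['tcp_pos'],s['tcp_rot']])
E
```

```text
clock: 0.57
tcp_pos: [0.3157, 0.4629, 0.2493]
tcp_rot: [0.034, -3.141, 0.001]
ft_force: [1.1, 0.6, 0.6]
gripper_width: 0.687
gripper_width: 0.683
gripper_width: 0.681
gripper_width: 0.684
gripper_width: 0.681
clock: 2.65
tcp_pos: [0.4525, -0.1955, 0.1514]
tcp_rot: [-0.028, 3.139, -0.002]
ft_force: [0.3, -0.4, 0.4]
gripper_width: 0.681
[ 0.45250147 -0.19548994  0.15138989] [-2.81992305e-02  3.13885012e+00 -2.12909862e-03] [-4.58316375e-01  1.95429248e-03  2.09004099e+00 -3.81788058e-05
  1.04665151e+00 -2.04706103e+00] 0.6807776821922272
```

View pics/w1.png

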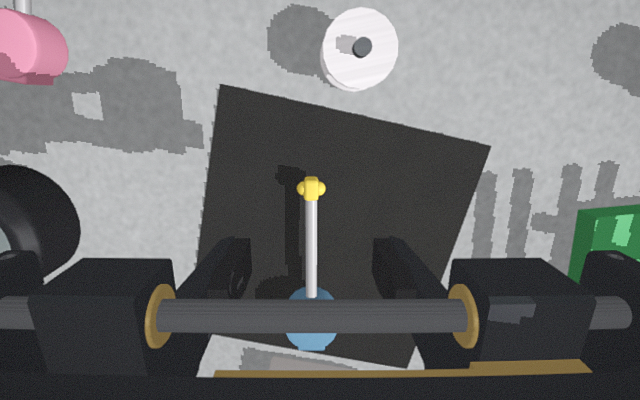

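The knob is at pixel (311,188) and the stem runs straight down to (311,295), with the jaws either side.

```bash
python3 - <<'E'
from h import *
v=np.load('s1.npy');s=dict(tcp_pos=v[:3],tcp_rot=v[3:])
k=px2w('wrist',311.3,188,.023,s);a=px2w('wrist',297,188.5,.021,s);b=px2w('wrist',325.5,188.5,.021,s);st=px2w('wrist',311,294,.026,s);st1=px2w('wrist',311.3,205,.026,s)
for p in(k,a,b,st,st1):print(np.round(p*1000,1))
M=R.from_rotvec(v[3:]).as_matrix();print('jaw yaw',np.degrees(np.arctan2(-M[0,1],M[1,1])),'pip yaw',np.degrees(np.arctan2(*( (a-b)[[0,1]]*[-1,1]))),'stem',np.degrees(np.arctan2(*(st-st1)[[1,0]])))
E
```

```text
[ 450.4 -194.9   23. ]
[ 451.6 -206.9   21. ]
[ 451.1 -182.9   21. ]
[ 550.3 -193.5   26. ]
[ 464.3 -194.7   26. ]
jaw yaw 1.0293527041225932 pip yaw -178.99175500346965 stem 0.7982608135246974
```

```bash
c="python3 -m creep"
$c '[-0.15,0.05,-3,0, -0.15,0.05,-6,0, -0.15,0.05,-9,0, -0.15,0.05,-11,0, -0.15,0.05,-11.5,0]' 5 |tail -4
$c '[0,0,-0.6,0, 0,0,-1.2,0, 0,0,-1.8,0, 0,0,-1.9,0, 0,0,-1.9,0]'
$c '[0,0,0,0,0,0,0,0,0,0,0,0,0,0,0,0,0,0,0,0]' 1.5
$c '[0,0,0,0,0,0,0,0,0,0,0,0,0,0,0,0,0,0,0,0]' 
```

```text
tcp_pos: [0.4477, -0.1935, 0.0319]
tcp_rot: [0.028, -3.137, -0.004]
ft_force: [-0.6, -0.4, 0.4]
gripper_width: 0.567
clock: 3.53
tcp_pos: [0.4504, -0.195, 0.0162]
tcp_rot: [-0.027, 3.141, -0.001]
ft_force: [0.8, -0.3, 0.1]
gripper_width: 0.563
clock: 3.95
tcp_pos: [0.4501, -0.195, 0.016]
tcp_rot: [-0.027, 3.141, -0.001]
ft_force: [0.7, -0.5, 0.1]
gripper_width: 0.246
clock: 4.37
tcp_pos: [0.4501, -0.1949, 0.0158]
tcp_rot: [-0.027, 3.141, -0.0]
ft_force: [1.1, -1.8, 0.3]
gripper_width: 0.241
```

```bash
c="python3 -m creep"
$c '[0,0,0.8,0, 0,0,1.8,0, 0,0,3,0, 0,0,4.5,0, 0,0,6,0]'
python3 - <<'E'
from h import *
s,im=snap('wrist','w2.png');snap('scene','s2.png')
a=cv2.imread('pics/w2.png')[80:400,150:490];b=cv2.imread('pics/s2.png')[150:278,220:356]
cv2.imwrite('pics/m2.png',np.hstack([a,cv2.resize(b,(340,320),interpolation=cv2.INTER_CUBIC)]))
E
```

```text
clock: 4.78
tcp_pos: [0.4497, -0.1945, 0.0767]
tcp_rot: [0.027, -3.141, -0.001]
ft_force: [1.7, 0.1, -1.9]
gripper_width: 0.239
```

View pics/m2.png

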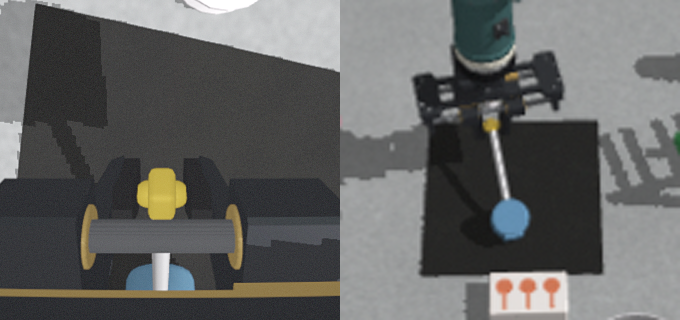

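```bash
c="python3 -m creep"
$c '[0,0,1.5,0, 0,0,3,0, 0,0,4.5,0, 0,0,6,0, 0,0,7.5,0]'
$c '[0,0,1.5,0, 0,0,3,0, 0,0,4.5,0, 0,0,6,0, 0,0,7.5,0]'
$c '[0,0,1.5,0, 0,0,2.5,0, 0,0,3,0, 0,0,3,0, 0,0,3,0]'
python3 - <<'E'
from h import *
snap('wrist','w3.png');s,im=snap('scene','s3.png')
print(s['ft_force'],s['torque'],s['tcp_pos'])
a=cv2.imread('pics/w3.png')[80:400,150:490];b=cv2.imread('pics/s3.png')[150:278,220:356]
cv2.imwrite('pics/m3.png',np.hstack([a,cv2.resize(b,(340,320),interpolation=cv2.INTER_CUBIC)]))
E
```

```text
clock: 5.3
tcp_pos: [0.449, -0.1942, 0.1502]
tcp_rot: [0.027, -3.14, -0.002]
ft_force: [1.0, -0.7, -5.7]
gripper_width: 0.232
clock: 5.72
tcp_pos: [0.4486, -0.1941, 0.2245]
tcp_rot: [0.027, -3.139, -0.003]
ft_force: [0.8, 0.5, -4.4]
gripper_width: 0.237
clock: 6.13
tcp_pos: [0.4492, -0.1945, 0.2547]
tcp_rot: [0.027, -3.14, -0.001]
ft_force: [-0.8, -0.6, -5.2]
gripper_width: 0.241
[-0.28222936  0.23412089 -4.90569788] [0.05489555 0.01383643 0.04652536] [ 0.44912467 -0.19440484  0.25430243]
```

View pics/m3.png

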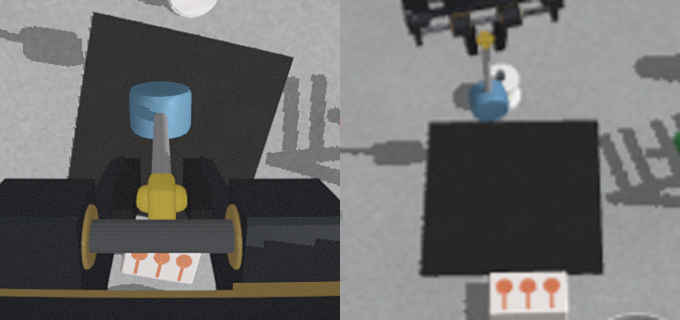

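The sinker has already swung down under the half-force grip: stem enters the puck at about (308,195) in the full wrist frame. I'll let it settle and measure the tilt.

```bash
c="python3 -m creep"
cat > tilt.py <<'E'
from h import *
import sys
def bluebox(im):
    r,g,b=[im[:,:,i].astype(int) for i in range(3)]
    m=((b>r+40)&(b>90)).astype(np.uint8)
    m[:, :200]=0;m[:,430:]=0
    n,l,st,ce=cv2.connectedComponentsWithStats(m);i=1+st[1:,4].argmax();return st[i],ce[i]
def main(f):
    s,im=snap('wrist',f);st,ce=bluebox(im)
    M=R.from_rotvec(s['tcp_rot']).as_matrix();g=np.array(s['tcp_pos'])-M[:,2]*.005
    # render puck outline points for tilt theta, compare bbox rows
    ph=np.linspace(0,2*np.pi,60)
    out=[]
    for th in np.arange(-40,41,1.):
        t=np.radians(th);ex=M[:,0]; ax=np.array([0,0,1.])*np.cos(t)-ex*np.sin(t) # body x (up)
        bz=np.cross(ax,M[:,1]); c=g-.128*ax
        P=[w2px('wrist',c+.025*(np.cos(p)*ax+np.sin(p)*M[:,1])+q*bz,s) for p in ph for q in(-.018,.018)]
        P=np.array(P);lo=P.min(0);hi=P.max(0);out.append((abs(lo[1]-st[1])+abs(hi[1]-st[1]-st[3])*(1) ,th,lo[1],hi[1],lo[0],hi[0]))
    b=min(out);print('blue box',st,ce,'theta(+ = foot toward tool +x/robot)',b, 'ft',s['ft_force'],s['torque'],s['gripper_width'],s['clock'])
if __name__=='__main__': main(sys.argv[1])
E
python3 tilt.py w4.png
$c '[0,0,0,0,0,0,0,0,0,0,0,0,0,0,0,0,0,0,0,0]' |tail -1
python3 tilt.py w5.png
$c '[0,0,0,0,0,0,0,0,0,0,0,0,0,0,0,0,0,0,0,0]' |tail -1
python3 tilt.py w6.png
```

```text
gripper_width: 0.234
gripper_width: 0.239Traceback (most recent call last):
  File "tilt.py", line 20, in <module>
    if __name__=='__main__': main(sys.argv[1])
                             ~~~~^^^^^^^^^^^^^
  File "tilt.py", line 17, in main
    P=[w2px('wrist',c+.025*(np.cos(p)*ax+np.sin(p)*M[:,1])+q*bz,s) for p in ph for q in(-.018,.018)]
       ~~~~^^^^^^^^^^^^^^^^^^^^^^^^^^^^^^^^^^^^^^^^^^^^^^^^^^^^^^^
  File "h.py", line 18, in w2px
    m,W=T(n,s);K=np.array(m['intrinsics']);c=np.linalg.inv(W)@np.append(P,1);p=c[:2]/c[2]
        ~^^^^^
  File "h.py", line 7, in T
    m=manip.camera_model(n)
ValueError: time passes only in moves, steps and waits
Traceback (most recent call last):
  File "tilt.py", line 20, in <module>
    if __name__=='__main__': main(sys.argv[1])
                             ~~~~^^^^^^^^^^^^^
  File "tilt.py", line 17, in main
    P=[w2px('wrist',c+.025*(np.cos(p)*ax+np.sin(p)*M[:,1])+q*bz,s) for p in ph for q in(-.018,.018)]
       ~~~~^^^^^^^^^^^^^^^^^^^^^^^^^^^^^^^^^^^^^^^^^^^^^^^^^^^^^^^
  File "h.py", line 18, in w2px
    m,W=T(n,s);K=np.array(m['intrinsics']);c=np.linalg.inv(W)@np.append(P,1);p=c[:2]/c[2]
        ~^^^^^
  File "h.py", line 7, in T
    m=manip.camera_model(n)
ValueError: time passes only in moves, steps and waits
Traceback (most recent call last):
  File "tilt.py", line 20, in <module>
    if __name__=='__main__': main(sys.argv[1])
                             ~~~~^^^^^^^^^^^^^
  File "tilt.py", line 17, in main
    P=[w2px('wrist',c+.025*(np.cos(p)*ax+np.sin(p)*M[:,1])+q*bz,s) for p in ph for q in(-.018,.018)]
       ~~~~^^^^^^^^^^^^^^^^^^^^^^^^^^^^^^^^^^^^^^^^^^^^^^^^^^^^^^^
  File "h.py", line 18, in w2px
    m,W=T(n,s);K=np.array(m['intrinsics']);c=np.linalg.inv(W)@np.append(P,1);p=c[:2]/c[2]
        ~^^^^^
  File "h.py", line 7, in T
    m=manip.camera_model(n)
ValueError: time passes only in moves, steps and waits
```

```bash
sed -i 's/^def T(n/CM={n:manip.camera_model(n) for n in("top","scene","wrist")}\ndef T(n/; s/m=manip.camera_model(n)/m=CM[n]/' h.py
python3 tilt.py w7.png
python3 - <<'E'
from tilt import *
for f in('w3','w4','w5','w6','w7'): print(f,*bluebox(cv2.imread(f'pics/{f}.png')[:,:,::-1]))
E
```

```text
blue box [ 280  166   62   57 2793] [310.17364841 191.61689939] theta(+ = foot toward tool +x/robot) (np.float64(2.0191709095300325), np.float64(0.0), np.float64(165.14826919591565), np.float64(224.16744010544568), np.float64(279.17321661261275), np.float64(341.40087004125917)) ft [-0.90758035 -0.71917873 -3.00718424] [0.02356112 0.01296329 0.00764684] 0.23559377843413207 7.2167
w3 [ 279  162   63   57 2844] [310.20886076 187.51863572]
w4 [ 280  169   61   56 2766] [310.219812   194.23029646]
w5 [ 280  166   62   57 2798] [310.18120086 191.577198  ]
w6 [ 279  166   63   57 2791] [310.15335005 191.65567897]
w7 [ 280  166   62   57 2793] [310.17364841 191.61689939]
```

The sinker hangs still, tilt 0±1°, in the clamped fingers. I'll command a full clamp and move to the rack's front with x nearly fixed, since the hinge doesn't swing in y.

```bash
c="python3 -m creep"
$c '[0,0,0,0,0,0,0,0,0,0,0,0,0,0,0,0,0,0,0,0]' 0 |tail -1
$c '[0,0.8,0,0, 0,2,0,0, -0.1,4,0,0, -0.2,6.5,0,0, -0.3,9,0,0]' |tail -1
$c '[-0.1,2.5,0,0, -0.2,5,0,1, -0.3,7.5,0,2, -0.4,10,-0.5,3, -0.5,12.5,-1,4]' |tail -1
$c '[0,2.5,-1,0.5, 0,4.5,-2,1.4, 0,6.3,-3,1.4, 0,7.3,-4,1.4, 0,7.7,-4.5,1.4]' 
$c '[0,0,0,0,0,0,0,0,0,0,0,0,0,0,0,0,0,0,0,0]'
python3 tilt.py w8.png
python3 - <<'E'
from h import *
s,_=snap('wrist','w9.png');np.save('s9.npy',np.r_[s['tcp_pos'],s['tcp_rot']]);snap('scene','s9.png');snap('top','t9.png')
f=lambda n,x,y,w,h:cv2.resize(cv2.imread(f'pics/{n}.png')[y:y+h,x:x+w],(400,300),interpolation=cv2.INTER_CUBIC)
a=cv2.resize(cv2.imread('pics/w9.png'),(800,500))[0:500]
cv2.imwrite('pics/m9a.png',cv2.imread('pics/w9.png'))
cv2.imwrite('pics/m9.png',np.vstack([np.hstack([f('s9',335,130,120,90),f('t9',205,150,120,90)]),np.hstack([f('w9',160,0,320,240),f('w9',0,160,320,240)])]))
E
```

```text
gripper_width: 0.236
gripper_width: 0.235
gripper_width: 0.236
clock: 8.93
tcp_pos: [0.4407, 0.099, 0.1993]
tcp_rot: [0.179, -3.135, -0.001]
ft_force: [-1.1, -0.2, -4.5]
gripper_width: 0.236
clock: 9.35
tcp_pos: [0.4425, 0.0966, 0.2014]
tcp_rot: [-0.173, 3.136, -0.0]
ft_force: [0.0, -0.1, -4.4]
gripper_width: 0.236
blue box [ 280  168   61   56 2627] [310.206319 194.058622] theta(+ = foot toward tool +x/robot) (np.float64(2.48083462706046), np.float64(-1.0), np.float64(167.76637691595909), np.float64(226.24721154301955), np.float64(279.31698432341864), np.float64(341.3523666911517)) ft [ 0.02041103 -0.12004907 -4.39125476] [-0.01188879 -0.04101374  0.0398301 ] 0.2355064699507593 9.35
```

View pics/m9.png

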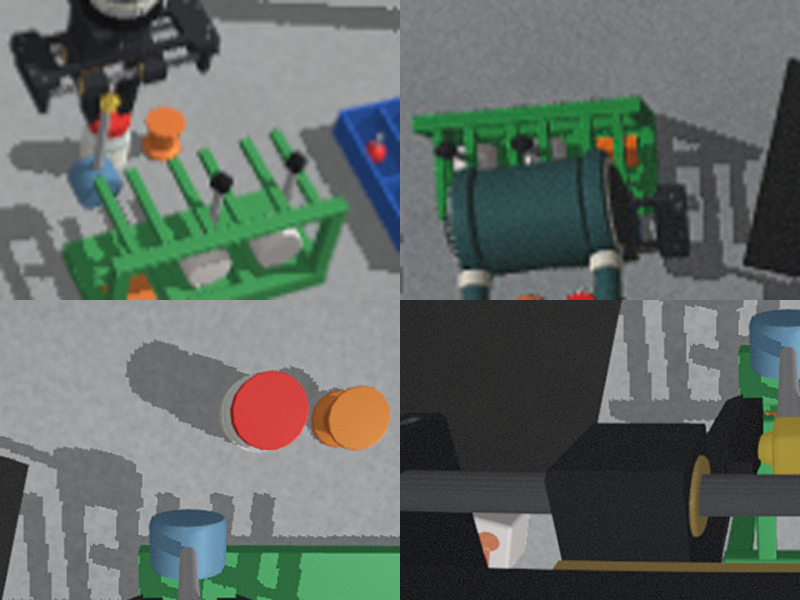

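The sinker hangs in front of the rack, clear of the jar (red, upper centre) and near the right-hand pair of bars. I'll take a closer look to get the stem/gap alignment.

```bash
python3 - <<'E'
from h import *
crop('w9.png','c9.png',250,170,410,290,5)
v=np.load('s9.npy');s=dict(tcp_pos=v[:3],tcp_rot=v[3:]);print(v)
th=np.radians(6.4);x=np.array([np.cos(th),np.sin(th)]);y=np.array([-x[1],x[0]]);pc=np.array([.544,.1095])
rk=lambda a,b,z:np.r_[pc+(a-.015)*x+(b+.08)*y,z]
for n,p in dict(cornerfrontR=(-.06,-.125,.022),barR_in=(-.055,-.091,.132),barL_in=(-.055,-.069,.132),barR_out=(-.055,-.103,.132),barL_out=(-.055,-.057,.132),pad=(.015,-.08,.015)).items():
    P=rk(*p);print(n,np.round(P*1000),'wrist',np.round(w2px('wrist',P,s)-[250,170])*5,'scene',np.round(w2px('scene',P),1),'top',np.round(w2px('top',P),1))
E
```

```text
[ 4.42437955e-01  9.66252001e-02  2.01335346e-01 -1.73167190e-01
  3.13558543e+00  8.54985818e-06]
cornerfrontR [474.  56.  22.] wrist [ 90. 165.] scene [353.1 203.9] top [282.6 213. ]
barR_in [476.  91. 132.] wrist [235. 440.] scene [365.5 183. ] top [269.9 210.8]
barL_in [473. 113. 132.] wrist [390. 440.] scene [371.6 181.4] top [263.8 211.3]
barR_out [477.  79. 132.] wrist [145. 440.] scene [362.1 183.9] top [273.3 210.5]
barL_out [472. 125. 132.] wrist [480. 440.] scene [374.9 180.5] top [260.4 211.6]
pad [544. 110.  15.] wrist [310. 480.] scene [373.1 218.5] top [269.7 194.9]
```

View pics/c9.png

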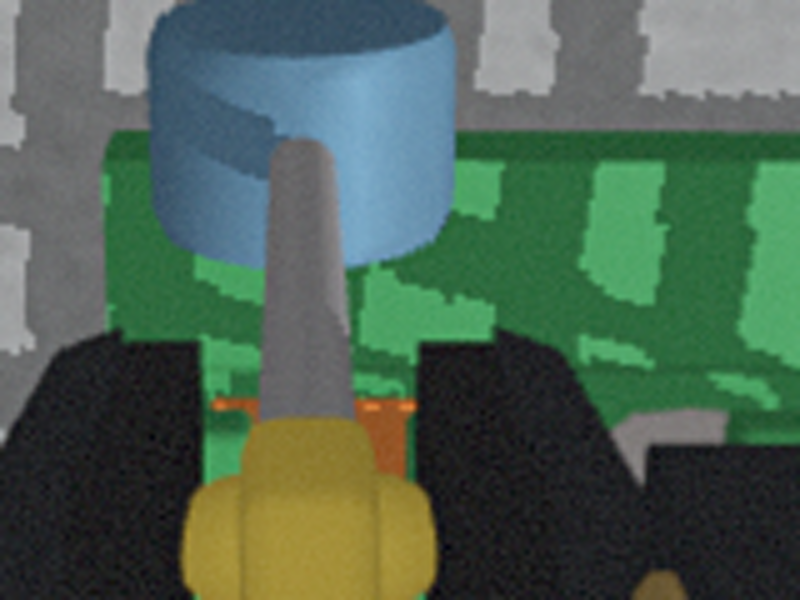

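The crop shows the base's front right corner at about (107,160) (predicted 90,165), and the pad's left front corner at about (212,400). I'll convert both.

```bash
python3 - <<'E'
from h import *
v=np.load('s9.npy');s=dict(tcp_pos=v[:3],tcp_rot=v[3:])
th=np.radians(6.4);x=np.array([np.cos(th),np.sin(th)]);y=np.array([-x[1],x[0]])
W=lambda a,b,z:px2w('wrist',250+a/5-.4,170+b/5-.4,z,s)[:2]
c=W(107,160,.022);p=W(212,400,.015)
print('pocket from corner',(c+.075*x+.045*y)*1000,'from pad corner',(p+.018*x+.024*y)*1000)
for u in(150,455): print(W(u,20,.06)) 
M=R.from_rotvec(v[3:]).as_matrix();print('jaw yaw',np.degrees(np.arctan2(-M[0,1],M[1,1])))
# edge along front of base: yaw
a=W(110,160,.022);b=W(795,160,.022);print('front yaw',np.degrees(np.arctan2(*((b-a)*[-1,1]))),a*1e3,b*1e3)
print('stem base vs tool: expected px of stem at pip, -103',[(w2px('wrist',v[:3]-M[:,2]*.005+M[:,2]*d,s)-[249.6,169.6])*5 for d in(.02,.103)])
E
```

```text
pocket from corner [541.96898206 112.78089306] from pad corner [541.80241293 111.48597107]
[0.43380079 0.06882322]
[0.42802332 0.12133471]
jaw yaw 6.322058441166157
front yaw 6.274524105817925 [472.3859879   60.30462388] [457.22432153 198.19939008]
stem base vs tool: expected px of stem at pip, -103 [array([300.51268191, 406.501097  ]), array([303.26527773, 160.01427118])]
```

```bash
c="python3 -m creep"
$c '[0,0.1,0,0, 0.1,0.35,-0.1,0, 0.4,0.38,-0.2,0, 0.9,0.44,-0.3,0, 1.5,0.5,-0.4,0]' |tail -1
$c '[0.7,0.08,0,0, 1.4,0.16,0,0, 2.1,0.24,0,0, 2.8,0.31,0,0, 3.5,0.39,0,0]'
python3 - <<'E'
from h import *
s,_=snap('scene','s10.png');snap('wrist','w10.png')
f=lambda n,x,y,w,h:cv2.resize(cv2.imread(f'pics/{n}.png')[y:y+h,x:x+w],(400,300),interpolation=cv2.INTER_CUBIC)
cv2.imwrite('pics/m10.png',np.hstack([f('s10',335,150,80,60),f('w10',230,150,160,120)]))
E
python3 tilt.py w11.png
```

```text
gripper_width: 0.239
clock: 10.38
tcp_pos: [0.4928, 0.1062, 0.1967]
tcp_rot: [0.175, -3.137, 0.0]
ft_force: [-0.5, 0.4, -3.3]
gripper_width: 0.236
blue box [ 281  173   59   54 1505] [309.97674419 194.28504983] theta(+ = foot toward tool +x/robot) (np.float64(3.9013946078375454), np.float64(-2.0), np.float64(170.7712544452138), np.float64(228.67264905305134), np.float64(279.4115490903466), np.float64(341.2360558461419)) ft [ 1.17070995 -0.23887026 -3.95603875] [ 0.06496165 -0.04681526 -0.00634218] 0.23558756788754437 10.4833
```

View pics/m10.png

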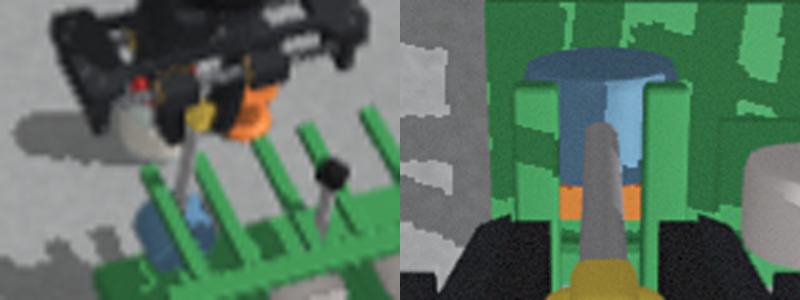

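The stem is centred between the bars to within about 0.5 mm, with the puck below them. Continuing in.

```bash
c="python3 -m creep"
$c '[0.7,0.08,0,0, 1.4,0.16,0,0, 2.1,0.24,0,0, 2.8,0.31,0,0, 3.4,0.38,0,0]' |tail -1
$c '[0.5,0.05,0,0, 0.9,0.1,0,0, 1.2,0.13,0,0, 1.4,0.15,0,0, 1.4,0.15,0,0]' |tail -1
$c '[0,0,0,0,0,0,0,0,0,0,0,0,0,0,0,0,0,0,0,0]'
python3 tilt.py w12.png
python3 - <<'E'
from h import *
s,_=snap('wrist','w13.png');np.save('s13.npy',np.r_[s['tcp_pos'],s['tcp_rot']]);snap('scene','s13.png')
f=lambda n,x,y,w,h:cv2.resize(cv2.imread(f'pics/{n}.png')[y:y+h,x:x+w],(400,300),interpolation=cv2.INTER_CUBIC)
cv2.imwrite('pics/m13.png',np.hstack([f('s13',345,160,80,60),f('w13',230,150,160,120)]))
E
```

```text
gripper_width: 0.235
gripper_width: 0.24
clock: 11.78
tcp_pos: [0.5397, 0.1114, 0.1967]
tcp_rot: [0.175, -3.137, 0.0]
ft_force: [-0.1, 1.0, -4.4]
gripper_width: 0.235
blue box [ 293  166   34   56 1414] [309.92503536 190.25954738] theta(+ = foot toward tool +x/robot) (np.float64(3.008198096075631), np.float64(0.0), np.float64(165.06421799554957), np.float64(224.0724160916252), np.float64(279.197677047351), np.float64(341.43029982636335)) ft [-0.14000655  1.03172473 -4.43449219] [ 0.04919261  0.0300995  -0.0311751 ] 0.23516030815206987 11.7833
```

View pics/m13.png

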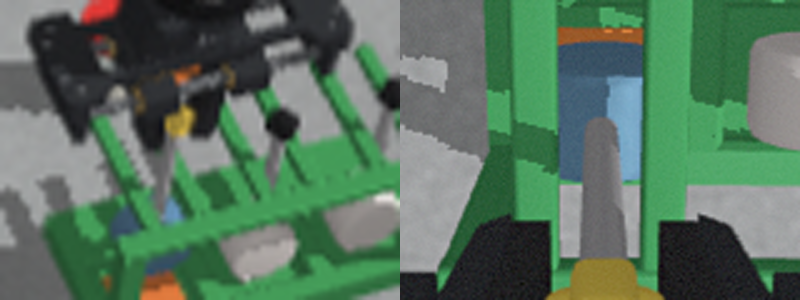

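```bash
python3 - <<'E'
from h import *
v=np.load('s13.npy');s=dict(tcp_pos=v[:3],tcp_rot=v[3:])
th=np.radians(6.35);x=np.array([np.cos(th),np.sin(th)])
for r in(26,29,31):print((px2w('wrist',230+(600-400)*.4,150+r*.4-.3,.015,s)[:2]+.018*x)*1000)
print([np.round((w2px('wrist',np.r_[np.array([.542,.1115])-.018*x,.015],s)-[230,150])/.4+[400,0])])
E
```

```text
[541.48508915 111.06648862]
[542.66873822 111.19682206]
[543.45917845 111.28385795]
[array([601.,  27.])]
```

```bash
c="python3 -m creep"
$c '[0.1,0,-0.3,0, 0.2,0,-0.8,0, 0.2,0,-1.4,0, 0.2,0,-2,0, 0.2,0,-2.3,0]' |tail -4
$c '[0,0,-0.1,0, 0,0,-0.2,0, 0,0,-0.3,0, 0,0,-0.4,0, 0,0,-0.4,0]' |tail -4
$c '[0,0,-0.06,0, 0,0,-0.12,0, 0,0,-0.18,0, 0,0,-0.24,0, 0,0,-0.24,0]' |tail -4
python3 tilt.py w14.png
```

```text
tcp_pos: [0.5411, 0.1113, 0.1721]
tcp_rot: [0.175, -3.135, 0.0]
ft_force: [-0.1, 0.1, -3.7]
gripper_width: 0.234
tcp_pos: [0.542, 0.1114, 0.1698]
tcp_rot: [-0.175, 3.136, -0.0]
ft_force: [0.3, -0.6, -4.1]
gripper_width: 0.237
tcp_pos: [0.5418, 0.1114, 0.1672]
tcp_rot: [0.175, -3.137, 0.0]
ft_force: [0.2, -0.7, -4.5]
gripper_width: 0.238
blue box [ 291  167   39   56 1648] [309.57584951 191.82463592] theta(+ = foot toward tool +x/robot) (np.float64(3.0050500163131915), np.float64(0.0), np.float64(165.08016969848825), np.float64(224.08521971480144), np.float64(279.2004005459385), np.float64(341.43182052582364)) ft [ 0.23009457 -0.65056238 -4.51365524] [ 0.07030769 -0.00227061  0.01925535] 0.23762994688513003 13.1833
```

Still hanging (−4.5 N), about 2 mm above the pad. Lowering in small steps.

```bash
c="python3 -m creep"
for i in 1 2; do echo; done >/dev/null
$c '[0,0,-0.03,0, 0,0,-0.06,0, 0,0,-0.09,0, 0,0,-0.12,0, 0,0,-0.12,0]' |tail -3
$c '[0,0,-0.03,0, 0,0,-0.06,0, 0,0,-0.09,0, 0,0,-0.1,0, 0,0,-0.1,0]' |tail -3
$c '[0,0,0,0,0,0,0,0,0,0,0,0,0,0,0,0,0,0,0,0]' | tail -3
```

```text
tcp_rot: [0.175, -3.137, 0.0]
ft_force: [0.1, 0.1, -3.8]
gripper_width: 0.237
tcp_rot: [0.175, -3.137, 0.0]
ft_force: [0.0, -0.5, -4.3]
gripper_width: 0.234
tcp_rot: [0.175, -3.137, -0.0]
ft_force: [0.1, 0.1, -4.6]
gripper_width: 0.233
```

```bash
c="python3 -m creep"
$c '[0,0,-0.02,0, 0,0,-0.04,0, 0,0,-0.06,0, 0,0,-0.08,0, 0,0,-0.08,0]' |tail -4
$c '[0,0,-0.02,0, 0,0,-0.04,0, 0,0,-0.06,0, 0,0,-0.08,0, 0,0,-0.08,0]' |tail -3
```

```text
tcp_pos: [0.5419, 0.1114, 0.1642]
tcp_rot: [0.175, -3.137, 0.0]
ft_force: [-0.3, 0.3, -4.2]
gripper_width: 0.238
tcp_rot: [0.175, -3.137, 0.0]
ft_force: [0.0, -0.9, -4.3]
gripper_width: 0.24
```

```bash
c="python3 -m creep"
$c '[0,0,0,0,0,0,0,0,0,0,0,0,0,0,0,0,0,0,0,0]' | tail -4
```

```text
tcp_pos: [0.5419, 0.1114, 0.1635]
tcp_rot: [-0.175, 3.137, 0.0]
ft_force: [0.0, -0.6, -4.2]
gripper_width: 0.237
```

```bash
c="python3 -m creep"
$c '[0,0,-0.02,0, 0,0,-0.04,0, 0,0,-0.06,0, 0,0,-0.08,0, 0,0,-0.08,0]' |tail -4
$c '[0,0,-0.02,0, 0,0,-0.04,0, 0,0,-0.06,0, 0,0,-0.06,0, 0,0,-0.06,0]' |tail -4
python3 tilt.py w15.png
python3 - <<'E'
from h import *
snap('scene','s15.png')
f=lambda n,x,y,w,h:cv2.resize(cv2.imread(f'pics/{n}.png')[y:y+h,x:x+w],(400,300),interpolation=cv2.INTER_CUBIC)
cv2.imwrite('pics/m15.png',np.hstack([f('s15',345,170,80,60),f('w15',230,150,160,120)]))
E
```

```text
tcp_pos: [0.5423, 0.1114, 0.1632]
tcp_rot: [-0.175, 3.136, 0.0]
ft_force: [0.3, 0.8, -1.8]
gripper_width: 0.234
tcp_pos: [0.5426, 0.1115, 0.163]
tcp_rot: [-0.175, 3.135, 0.0]
ft_force: [-0.0, -0.5, 4.5]
gripper_width: 0.236
blue box [ 290  167   41   55 1703] [309.48620082 190.83793306] theta(+ = foot toward tool +x/robot) (np.float64(4.06536494295122), np.float64(0.0), np.float64(164.775133176313), np.float64(223.84049811926423), np.float64(279.18457627138594), np.float64(341.4390138897782)) ft [-0.0217887 -0.5157185  4.4770162] [ 0.05401055  0.06566624 -0.02742553] 0.23573700199622305 16.5667
```

View pics/m15.png

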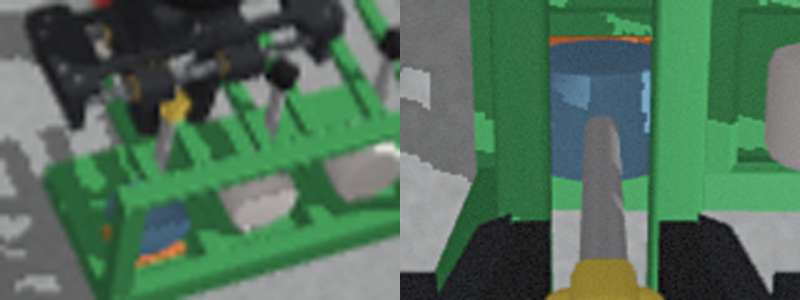

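Contact: the foot is on the pad with a press of about 9 N. I'll ease up a little, then open the fingers modestly.

```bash
c="python3 -m creep"
$c '[0,0,0.03,0, 0,0,0.06,0, 0,0,0.08,0, 0,0,0.08,0, 0,0,0.08,0]' |tail -4
$c '[0,0,0,0,0,0,0,0,0,0,0,0,0,0,0,0,0,0,0,0]' 2.7|tail -2
$c '[0,0,0,0,0,0,0,0,0,0,0,0,0,0,0,0,0,0,0,0]' 3.6|tail -4
python3 tilt.py w16.png
python3 - <<'E'
from h import *
snap('scene','s16.png')
f=lambda n,x,y,w,h:cv2.resize(cv2.imread(f'pics/{n}.png')[y:y+h,x:x+w],(400,300),interpolation=cv2.INTER_CUBIC)
cv2.imwrite('pics/m16.png',np.hstack([f('s16',345,170,80,60),f('w16',230,150,160,120)]))
E
```

```text
tcp_pos: [0.542, 0.1114, 0.163]
tcp_rot: [-0.175, 3.137, 0.0]
ft_force: [-0.9, -0.1, 4.1]
gripper_width: 0.24
ft_force: [0.1, 0.2, -0.2]
gripper_width: 0.307
tcp_pos: [0.5419, 0.1114, 0.1629]
tcp_rot: [-0.175, 3.137, 0.0]
ft_force: [-0.7, 0.1, 0.3]
gripper_width: 0.411
blue box [ 290  167   41   55 1652] [309.62651332 191.16404358] theta(+ = foot toward tool +x/robot) (np.float64(4.010732635572424), np.float64(0.0), np.float64(165.05148174041295), np.float64(224.06221437598538), np.float64(279.19594661498513), np.float64(341.4295343460468)) ft [-0.65205893  0.13040161  0.27807953] [ 0.06693548 -0.01362262 -0.04261366] 0.41086782993000887 17.9167
```

View pics/m16.png

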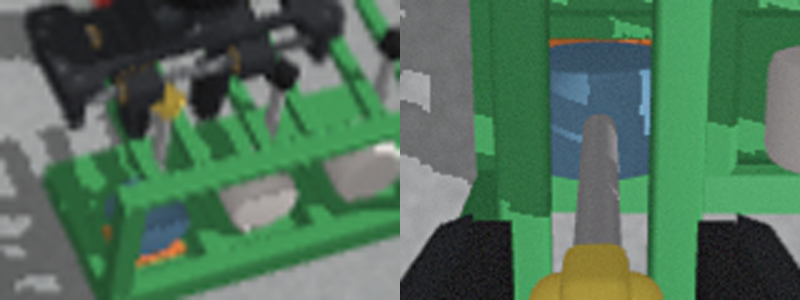

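Released: force is 0, the sinker stands at 0° tilt and the fingers are clear of both pips. Retreating straight up.

```bash
c="python3 -m creep"
$c '[0,0,0.3,0, 0,0,0.8,0, 0,0,1.5,0, 0,0,2.5,0, 0,0,3.5,0]' |tail -2
$c '[0,0,1.5,0, 0,0,3,0, 0,0,5,0, 0,0,7,0, 0,0,9,0]'|tail -2
$c '[-2,0,1,0, -5,0,2,0, -8,0,3,0, -10,0,3,0, -10,0,3,0]'
$c '[-3,-3,0,0, -6,-6,0,0, -8,-9,0,0, -8,-12,0,0, -8,-12,0,0]'|tail -2
python3 - <<'E'
from h import *
snap('scene','s17.png');snap('top','t17.png');s,_=snap('wrist','w17.png')
f=lambda n,x,y,w,h:cv2.resize(cv2.imread(f'pics/{n}.png')[y:y+h,x:x+w],(400,300),interpolation=cv2.INTER_CUBIC)
cv2.imwrite('pics/m17.png',np.vstack([np.hstack([f('s17',345,160,80,60),f('t17',205,160,120,90)]),np.hstack([f('s17',100,20,480,360),f('t17',140,80,360,270)])]))
E
```

```text
ft_force: [0.5, 0.1, 0.5]
gripper_width: 0.411
ft_force: [-0.2, 1.3, 0.8]
gripper_width: 0.411
clock: 19.27
tcp_pos: [0.4397, 0.1115, 0.3204]
tcp_rot: [-0.176, 3.134, 0.001]
ft_force: [0.6, -0.7, -0.4]
gripper_width: 0.405
ft_force: [0.5, 0.3, 0.3]
gripper_width: 0.407
```

The picture limit is reached, so I'll check by numbers instead: where the yellow knob is, and whether the other things are unchanged.

```bash
python3 - <<'E'
from h import *
def cen(f,x,y,w,h,fn):
    im=cv2.imread('pics/'+f)[y:y+h,x:x+w,::-1].astype(int);m=fn(*[im[:,:,i] for i in range(3)]);v,u=np.nonzero(m);return (u.mean()+x,v.mean()+y,len(u)) if len(u) else None
yel=lambda r,g,b:(r>110)&(g>90)&(b<60)&(abs(r-g)<70)
# expected knob
for z in(.17,): P=np.array([.542,.1115,z]);print('expected knob px scene',w2px('scene',P),'top',w2px('top',P))
print('yellow scene',cen('s17.png',350,160,35,40,yel),'top',cen('t17.png',250,180,35,40,yel))
k=cen('s17.png',350,160,35,40,yel)
if k: print('knob xy at z=.17',px2w('scene',k[0],k[1],.17)*1000)
red=lambda r,g,b:(r>150)&(g<80)&(b<80); org=lambda r,g,b:(r>180)&(g>70)&(g<140)&(b<80)
for n,b,fn in(('jar',(350,150,40,30),red),('spool',(375,150,30,30),org)): print(n,cen('s0.png',*b,fn),cen('s17.png',*b,fn))
blk=lambda r,g,b:(r<40)&(g<40)&(b<40)
print('white knobs',[cen(f,*b,blk) for b in((395,178,14,14),(417,172,14,14)) for f in('s0.png','s17.png')])
a=cv2.GaussianBlur(cv2.imread('pics/s0.png'),(5,5),0);b=cv2.GaussianBlur(cv2.imread('pics/s17.png'),(5,5),0)
d=(cv2.absdiff(a,b).max(2)>40).astype(np.uint8);n,l,st,ce=cv2.connectedComponentsWithStats(d)
print([ (s[:4].tolist(),int(s[4])) for s in st[1:] if s[4]>15])
print(manip.state()['tcp_pos'])
E
```

```text
expected knob px scene [378.45622016 190.61449758] top [263.15601188 190.92497883]
yellow scene (np.float64(377.6666666666667), np.float64(188.33333333333334), 6) top (np.float64(263.2916666666667), np.float64(190.83333333333334), 24)
knob xy at z=.17 [532.65612523 111.66395277 170.        ]
jar (np.float64(367.58415841584156), np.float64(164.34653465346534), 101) (np.float64(367.578431372549), np.float64(164.3921568627451), 102)
spool (np.float64(384.27472527472526), np.float64(168.13186813186815), 91) (np.float64(384.27472527472526), np.float64(168.13186813186815), 91)
white knobs [(np.float64(400.90909090909093), np.float64(184.63636363636363), 22), (np.float64(400.90909090909093), np.float64(184.63636363636363), 22), (np.float64(423.0), np.float64(178.5), 18), (np.float64(423.0), np.float64(178.5), 18)]
[([309, 0, 56, 125], 2934), ([467, 0, 15, 3], 37), ([492, 0, 46, 22], 232), ([313, 5, 19, 13], 199), ([516, 6, 18, 16], 234), ([474, 11, 56, 78], 1763), ([315, 20, 3, 12], 27), ([322, 21, 4, 9], 23), ([308, 27, 4, 7], 17), ([297, 28, 11, 16], 104), ([292, 45, 6, 14], 29), ([283, 58, 10, 27], 89), ([293, 67, 30, 15], 124), ([239, 82, 39, 16], 369), ([190, 92, 16, 4], 36), ([164, 94, 56, 26], 961), ([221, 97, 9, 4], 25), ([126, 101, 82, 91], 2802), ([274, 100, 12, 3], 33), ([323, 110, 106, 25], 1043), ([319, 115, 6, 9], 33), ([226, 125, 37, 6], 141), ([72, 130, 17, 35], 290), ([84, 164, 4, 13], 37), ([213, 167, 35, 21], 450), ([90, 175, 10, 5], 37), ([375, 186, 7, 9], 47), ([278, 207, 19, 44], 359), ([373, 212, 9, 10], 66)]
[ 0.36260269 -0.00869024  0.31853684]
```

```bash
python3 -c "
from cell import manip
print(manip.sign_off())"
```

```text
the job is handed in; nothing more can be done
None
```

The blue sinker is standing foot down on the orange pad in the empty pocket, and I have handed the job in. I picked it up by its pips, lifted it until it hung upright, and clamped again. I then slid it in between the bars from the front, set it down and backed the gripper off. The robot clock read about 20 s at the end.

**Swing and clamp:** The grip force is fixed at 30 N. The sinker swung down on its own during the lift, so I never loosened the fingers. Once it hung still, with tilt 0 ± 1°, I commanded the fingers fully shut as the second clamp.

**Setting down:** Contact came at a tool height of 163 mm, against about 165 mm expected. I overshot slightly, pressing with about 9 N in total, before releasing.

**Last checks:**
- Tilt measured 0° just after release, and the force on the tool was near zero.
- In the top camera the knob is within 0.2 px of its expected upright position.
- The jar, spool and both white knobs have not shifted in the image.

**Weaker evidence:**
- The scene camera's yellow spot was 2.3 px off, but it rested on only 6 lit pixels. The region of change there does centre on the expected position.
- I ran out of picture views, so the state after the gripper backed away was checked by image measurements only.
- The before/after comparison also showed changes away from the rack. I put these down to the arm and its shadow, but did not confirm it.

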